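# Pack the tube carrier and press the lid home

## Robot

A 6-joint arm with a two-finger parallel gripper is mounted at the origin on a cart in front of the work surface, level with it; the furniture and walls round the work are solid. World frame = base frame: x ahead of the robot, y to its left, z up, the work surface at z = 0. Lengths are in m, angles in rad, forces in N, time in s.
With the tool pointing down it reaches from about 0.225 to 0.875 m from the base axis. Payload 3.4 kg.
Tool frame: the origin (TCP) lies between the finger pads; the fingertips stand 19 mm ahead of it and the grasp point (between the pads) is the TCP; z points along the fingers, y is the line along which they close (so a half turn about z gives the same grasp; the last joint's range is limited). The gripper opens to 85 mm and grips with 20 to 120 N. Pads are 22 mm wide; open, the fingers measure 114 mm over their backs; the gripper's body (76 mm by 85 mm) begins 54 mm behind the grasp point. The pads swing forward as they close: fully open they stand 13 mm farther back than shut.
Start: joints at [-1.351, 0.276, 1.505, -0, 1.361, -0.121], TCP at [0.192, -0.542, 0.217] pointing down, gripper open.
Joint ranges: [-2.89, 2.89], [-0.75, 2.08], [0.22, 2.7], [-1.18, 4.32], [0.11, 2.71], [-2.7, 2.7]. Speed limits (rad/s): [2.57, 2.57, 3.14, 3.14, 3.14, 3.14].

## Interface

Orientations are given as a unit quaternion [w, x, y, z].
In Python, from rig import get_state, imaging, ticket gives the robot as it stands. The module is installed in compiled form; this text tells all that it offers.
- The arm moves only by the shell command python3 -m inch 'ROWS' [FORCE]. ROWS is JSON, a list of rows, each an object with "claw": the opening, from -1 (shut) to 1 (fully open); "travel": the shift along the world's x, y, z in units of 200 mm (1.0 is 200 mm), a list of three; "turn": the turn about the world's z in units of 180 degrees (1.0 is 180 degrees). A call has 1 to 5 rows; each row is the pose to reach, as a shift and turn from the pose commanded when the call began, turning the shorter way round; what a row does not reach only later rows make up. A row lasts 1/10 s, in which the tool goes at most 50 mm and 8.59 degrees, less where a joint would pass 70% of its speed; a pose out of reach is approached as far as the arm can. A call with a number of a shift or a turn outside -1 to 1 is refused whole. A call with a gripper value outside its range is refused whole. The fingers move at their own pace and stop on an object; FORCE is the grip in N (left out, the last holds). Time passes only in rows, so rows that repeat a pose let the fingers close. It gives the time, the measured TCP pose, the force, the opening and the grip force at its end, in the units of the state.
- get_state(): the state, without advancing time (a new reading comes with each control period).
- imaging.get_image(name): name is "side" or "top" or "wrist"; returns the picture (480x640x3 uint8, red, green, blue); there is no depth.
- imaging.camera_params(name): a dict with "camera_matrix" (3x3 intrinsics, pixels), "cam_to_world" (4x4, takes a point from camera to world coordinates); the wrist camera has in their place "T_tool_cam" (4x4, takes a point from camera to tool coordinates, whose origin is the TCP and whose axes are the flange's). Camera axes: x right, y down, z forward; pixel columns grow to the right and rows downward; lengths in m; the calibration is good to about 2 mm. The wrist camera is an equidistant fisheye: a pixel r from the principal point sees the ray r / f radians off the axis. A picture is of the moment at which its call begins: read the wrist's pose just before it. camera_params takes no time and is no camera call.
- ticket.sign_off(): hands the job in; it is judged then, once.
The state is a dict: "clock": time; "qpos": joint angles; "qd": joint speeds; "effort": joint torques, N m; "position": TCP position; "ee_rot": TCP orientation; "contact_force": force on the tool from outside, world axes, zero at the start; "moment": the same for the moment, N m; "width": finger opening in m; "gripper_force": force on a finger pad.
Only numpy, scipy, OpenCV 4.12 (cv2) and the standard library are available. Lean on these libraries where they do the work, as an engineer would, in place of code of your own. Each camera call takes 0.05 s, during which the arm holds its last target. There are 200 camera calls.

## Task

Pack the tube carrier that stands by itself on the table: stand it upright on the floor of the open grey tub, then put the tub's lid on and press it down past its sprung catches until it is fully home and level all round. Set both down gently, without dropping them, and let go of everything at the end.

Things in the scene. Friction and masses are not known exactly. Their poses are not given: they have to be found in the camera images.
- tub: Open grey rectangular plastic tub, screwed to the table by a low foot flange (106 x 166 mm, 3 mm thick). Outside 90 mm along its x, 150 mm along its y, 72 mm high; walls 3 mm, inside 84 x 144 mm, inner floor 4 mm above the table. Origin: centre of the underside; z up.
- tub_rim (a point): Centre of the tub's mouth, level with its rim, 72 mm above the tub's origin. 7 mm below the rim each short end (y = -75, +75 mm) has two sprung steel catches at x = -28, +28 mm; they stand out 3.7 mm and give way inward as the lid goes down.
- lid: Loose grey rectangular lid, 0.1 to 0.18 kg, right way up: 102 mm (x) by 164 mm (y); 4 mm plate on a 17 mm skirt that goes outside the tub's walls (play 3 mm at long sides; 1.5 mm at short ends, where a bead runs inside). Origin: centre of the skirt's lower edge; z up. On the catches its origin is 65 mm above the tub's; 6 to 15 N take it home, to 55 mm, where they hold it.
- lid_grip (a point): Middle of the top of the lid's bar grip, 50 mm above the lid's origin; its axes are the lid's. The bar stands on the middle of the plate and is 18 mm thick (x), 70 mm long (y), 29 mm high. The lid fits either way round, long side on long side. Push down at the middle, best while holding the bar level; if one end stays up, push on that end.
- carrier: The one tube carrier that stands alone on the table, not in the wire tray: a narrow grey-brown upright plastic block, orange marks on top, 0.03 to 0.06 kg, 18 mm thick (its x), 108 mm long (y), 58 mm high. Origin: centre of its underside; z up. Grasp it across its thickness near the top, at mid-length. Standing on the tub's floor it is lower than the rim.

How it is judged:
By the outcome, as a careful person would: the job done as asked, in the order asked, and still so for the second after the job is handed in, with the robot touching nothing.
It also fails if it takes over 64 s, if anything falls off the work surface, if the arm or the gripper's body presses on something with over 40 N, if the wrist force passes 120 N, or if a joint passes its speed limit or range.

## Working session

There is one attempt and no reset: what is moved stays moved. The work goes in short steps, Python scripts to look and compute and a shell command to move; the robot and the scene stay as the last step left them, time stands still between calls to the robot, and variables do not carry over. Pictures are saved under pics/ and viewed, at most 10 in all, crops included, and the job is handed in when it is done.

```bash
mkdir -p pics; python3 - <<'E'
from rig import get_state, imaging
import cv2,numpy as np
s=get_state();print(s)
for n in("top","side","wrist"):
    im=imaging.get_image(n);cv2.imwrite(f"pics/{n}0.png",im[:,:,::-1])
    print(n,imaging.camera_params(n))
E
```

```text
{'clock': 0.0, 'qpos': array([-1.35102433e+00,  2.76613636e-01,  1.50617338e+00, -6.55866020e-06,
        1.36068925e+00, -1.20993972e-01]), 'qd': array([-4.23581700e-04,  2.92816892e-04,  3.18522303e-05,  2.62593044e-05,
       -5.29880951e-04, -1.29869992e-03]), 'effort': array([-8.88516497e-04, -4.16780126e+01, -2.45808023e+01, -2.24753830e-04,
        1.09856244e-02, -1.82790836e-05]), 'position': array([ 0.19204081, -0.5413774 ,  0.21611307]), 'ee_rot': array([-9.40496804e-04,  9.85519347e-01,  1.69560401e-01, -4.96984951e-05]), 'contact_force': array([-0.6956095 , -0.84099906,  0.16192993]), 'moment': array([ 0.05880879, -0.03663603, -0.04383866]), 'gripper_force': 0.0, 'width': 0.0855781993955977}
top {'camera_matrix': array([[516.54283825,   0.        , 316.15236153],
       [  0.        , 516.54283825, 237.89732942],
       [  0.        ,   0.        ,   1.        ]]), 'cam_to_world': array([[ 0.01017248, -0.99748432,  0.0701538 ,  0.41999956],
       [-0.99977766, -0.00884978,  0.01913943,  0.12416837],
       [-0.01847044, -0.0703329 , -0.99735256,  0.91377448],
       [ 0
[... 327 characters left out ...]
, -0.54518879,  0.82454896, -0.64217064],
       [-0.00285326, -0.83390599, -0.55189914,  0.5726526 ],
       [ 0.        ,  0.        ,  0.        ,  1.        ]])}
wrist {'camera_matrix': array([[371.64829954,   0.        , 328.19750378],
       [  0.        , 371.64829954, 239.17048113],
       [  0.        ,   0.        ,   1.        ]]), 'T_tool_cam': array([[ 3.31294294e-04, -9.65321733e-01, -2.61062907e-01,
         6.65078560e-02],
       [ 9.99999442e-01,  5.79637141e-05,  1.05469015e-03,
        -1.18653717e-03],
       [-1.00298314e-03, -2.61063111e-01,  9.65321214e-01,
        -1.57889108e-01],
       [ 0.00000000e+00,  0.00000000e+00,  0.00000000e+00,
         1.00000000e+00]])}
```

View pics/top0.png

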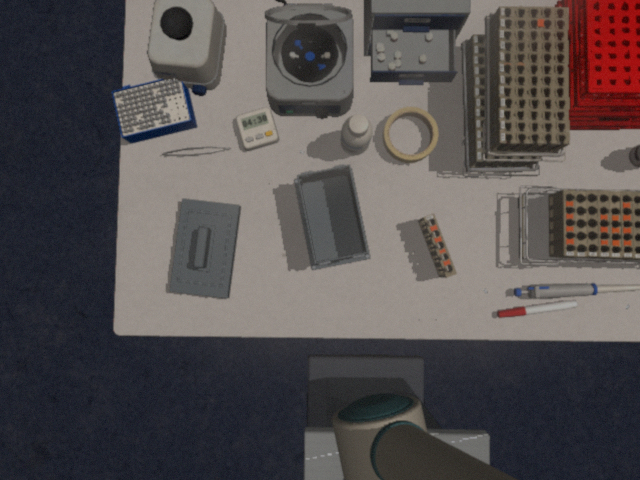

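View pics/side0.png

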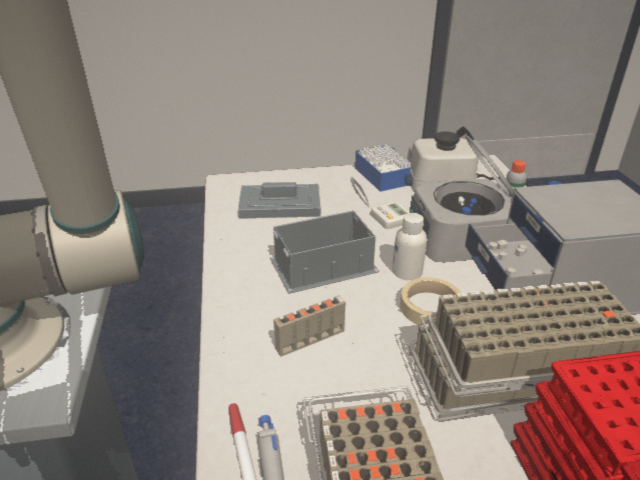

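The top view shows the lid at about (205,249), the tub at (332,217) and the lone carrier at (437,246). The side view agrees. I'll enlarge the top view to read corners.

```bash
python3 - <<'E'
import cv2
im=cv2.imread("pics/top0.png")
cv2.imwrite("pics/crop1.png",cv2.resize(im[155:305,160:360],None,fx=4,fy=4,interpolation=cv2.INTER_CUBIC))
cv2.imwrite("pics/crop2.png",cv2.resize(im[205:285,400:480],None,fx=7,fy=7,interpolation=cv2.INTER_CUBIC))
E
```

```text
(no output)
```

View pics/crop1.png

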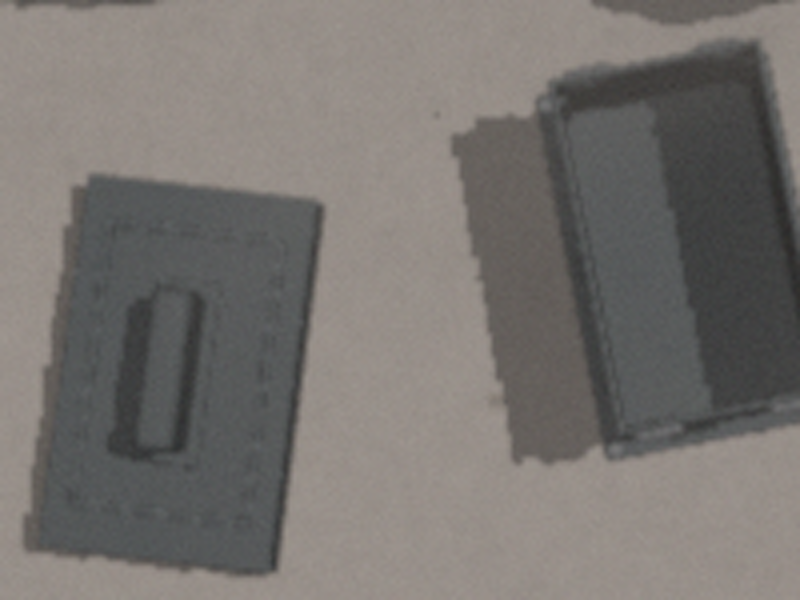

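View pics/crop2.png

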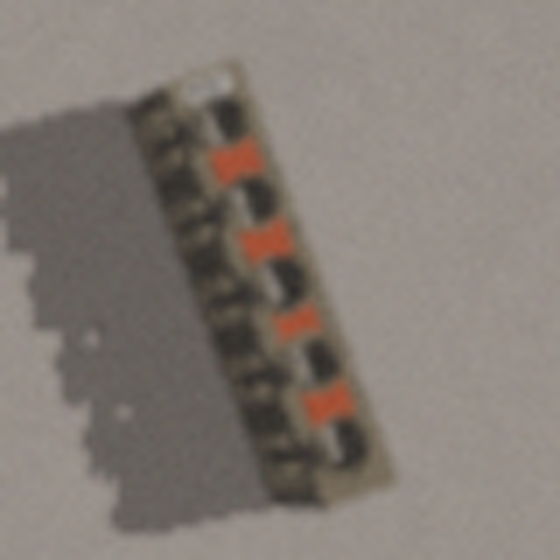

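```bash
cat > h.py <<'E'
import numpy as np, cv2
from rig import get_state, imaging
from scipy.spatial.transform import Rotation as R
def ray(n,uv,T=None):
    p=imaging.camera_params(n);K=p["camera_matrix"];uv=np.atleast_2d(uv).astype(float)
    d=np.c_[(uv-K[:2,2])/K[0,0],np.ones(len(uv))]
    if n=="wrist":
        a=d[:,:2];r=np.linalg.norm(a,axis=1,keepdims=True)+1e-9
        d=np.c_[a/r*np.sin(r),np.cos(r)]
    else: T=p["cam_to_world"]
    return T[:3,3],d@T[:3,:3].T
def wristT(s):
    T=np.eye(4);q=s["ee_rot"];T[:3,:3]=R.from_quat([q[1],q[2],q[3],q[0]]).as_matrix();T[:3,3]=s["position"]
    return T@imaging.camera_params("wrist")["T_tool_cam"]
def toz(n,uv,z,T=None):
    o,d=ray(n,uv,T);return o+d*((z-o[2])/d[:,2])[:,None]
def proj(n,P,T=None):
    p=imaging.camera_params(n);K=p["camera_matrix"]
    if n!="wrist":T=p["cam_to_world"]
    c=(np.asarray(P)-T[:3,3])@T[:3,:3]
    if n=="wrist":
        r=np.linalg.norm(c[:,:2],axis=1,keepdims=True);th=np.arctan2(r,c[:,2:]);a=c[:,:2]/(r+1e-9)*th
    else:a=c[:,:2]/c[:,2:]
    return a*K[0,0]+K[:2,2]
def rect(c,yaw,hx,hy,z):
    a=np.array([[-hx,-hy],[hx,-hy],[hx,hy],[-hx,hy]]);C,S=np.cos(yaw),np.sin(yaw)
    return np.c_[a@np.array([[C,S],[-S,C]])+c,np.full(4,z)]
def fit(P):  # 4 corners in order; report
    c=P[:,:2].mean(0);e=np.roll(P,-1,0)-P;print("c",c.round(4),"sides",np.linalg.norm(e,axis=1).round(4),"dirs deg",np.degrees(np.arctan2(e[:,1],e[:,0])).round(1))
E
python3 - <<'E'
from h import *
c1=lambda a:np.array(a)/4+[160-.375,155-.375]
c2=lambda a:np.array(a)/7+[400-.43,205-.43]
fit(toz("top",c1([(90,177),(322,205),(275,572),(38,548)]),.021))
fit(toz("top",c2([(165,85),(240,60),(395,483),(322,505)]),.058))
t=c1([(545,95),(760,42),(832,415),(612,455)])
fit(toz("top",t,.072));fit(toz("top",t,.003))
s=get_state();print(R.from_quat(np.roll(s["ee_rot"],-1)).as_matrix().round(3))
E
```

```text
c [0.4631 0.3344] sides [0.1027 0.1603 0.1034 0.1628] dirs deg [-96.5 173.9  84.9  -6.3]
c [ 0.4704 -0.0635] sides [0.0188 0.1059 0.0179 0.1054] dirs deg [ -71.  -160.3  107.3   20.2]
c [0.5133 0.1157] sides [0.0913 0.1563 0.0909 0.1507] dirs deg [ -75.6 -168.9  100.9   11.2]
c [0.521 0.115] sides [0.0987 0.1691 0.0984 0.163 ] dirs deg [ -75.6 -168.9  100.9   11.2]
[[ 0.942  0.334 -0.   ]
 [ 0.334 -0.942  0.001]
 [ 0.    -0.001 -1.   ]]
```

```bash
python3 -m inch '[{"claw":1,"travel":[0.55,0.95,0],"turn":0},{"claw":1,"travel":[0.55,0.95,0],"turn":0},{"claw":1,"travel":[0.55,0.95,0],"turn":0},{"claw":1,"travel":[0.55,0.95,0],"turn":0},{"claw":1,"travel":[0.55,0.95,0],"turn":0}]'; python3 -m inch '[{"claw":0.2,"travel":[0.55,0.95,0],"turn":0},{"claw":0.2,"travel":[0.55,0.95,0],"turn":0},{"claw":0.2,"travel":[0.55,0.95,0],"turn":0},{"claw":0.2,"travel":[0.55,0.95,0],"turn":0},{"claw":0.2,"travel":[0.55,0.95,0],"turn":0}]'
```

```text
clock: 0.65
position: [0.3032, -0.3476, 0.2169]
ee_rot: [-0.001, 0.985, 0.171, 0.0]
contact_force: [0.6, 0.2, 0.9]
width: 0.0851
gripper_force: 0.0
clock: 1.15
position: [0.4133, -0.1581, 0.217]
ee_rot: [-0.001, 0.985, 0.171, 0.0]
contact_force: [0.2, -0.2, 0.5]
width: 0.0511
gripper_force: 0.0
```

```bash
python3 -m inch '[{"claw":0.2,"travel":[0.285,0.475,-0.3],"turn":0},{"claw":0.2,"travel":[0.285,0.475,-0.3],"turn":0},{"claw":0.2,"travel":[0.285,0.475,-0.3],"turn":0},{"claw":0.2,"travel":[0.285,0.475,-0.3],"turn":0}]'; python3 - <<'E'
from h import *
s=get_state();im=imaging.get_image("wrist");T=wristT(s);np.save("T1.npy",T)
cv2.imwrite("pics/w1raw.png",im[:,:,::-1])
im=im[:,:,::-1].copy()
print(s["position"],s["width"])
print(proj("wrist",rect([.4704,-.0635],np.radians(-70.0),.009,.054,.058),T))
cv2.imwrite("pics/w1.png",im)
E
```

```text
clock: 1.55
position: [0.4687, -0.0641, 0.1549]
ee_rot: [-0.001, 0.985, 0.172, -0.002]
contact_force: [0.7, -0.5, -0.4]
width: 0.0512
gripper_force: 0.0
[ 0.46872008 -0.06412286  0.15491488] 0.05124570338921215
[[318.13207647 302.63185769]
 [342.03559655 302.55682383]
 [342.89149263 156.21452586]
 [316.43474386 156.29924932]]
```

View pics/w1.png

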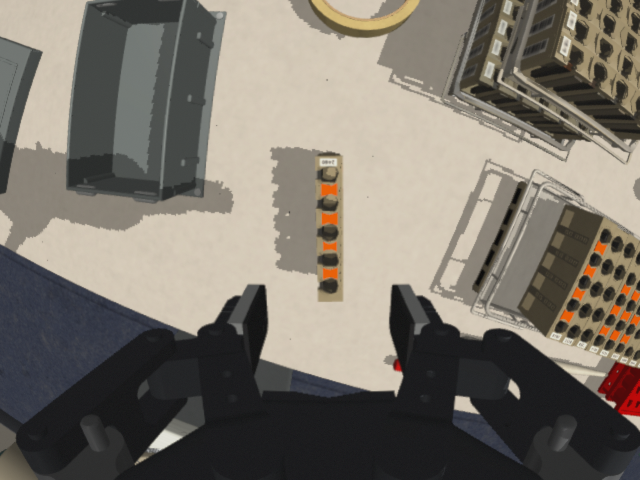

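The wrist view shows the carrier top spanning cols 317–343 and rows 152–301, against a predicted 316–343 and 156–302. That is agreement to about 2 mm, and the fingers straddle it with the yaw right. Descend and grasp.

```bash
python3 -m inch '[{"claw":0.2,"travel":[0.017,0.006,-0.2],"turn":0},{"claw":0.2,"travel":[0.017,0.006,-0.38],"turn":0},{"claw":0.2,"travel":[0.017,0.006,-0.5],"turn":0},{"claw":0.2,"travel":[0.017,0.006,-0.545],"turn":0},{"claw":0.2,"travel":[0.017,0.006,-0.545],"turn":0}]'; python3 -m inch '[{"claw":-1,"travel":[0,0,0],"turn":0},{"claw":-1,"travel":[0,0,0],"turn":0},{"claw":-1,"travel":[0,0,0],"turn":0},{"claw":-1,"travel":[0,0,0],"turn":0},{"claw":-1,"travel":[0,0,0],"turn":0}]' 30
```

```text
clock: 2.1
position: [0.4719, -0.0666, 0.0477]
ee_rot: [-0.0, 0.986, 0.169, -0.001]
contact_force: [-0.5, -0.6, 0.2]
width: 0.0516
gripper_force: 0.0
clock: 2.6
position: [0.4728, -0.0658, 0.0485]
ee_rot: [0.0, 0.986, 0.17, 0.0]
contact_force: [-0.5, 0.4, 0.6]
width: 0.0001
gripper_force: 0.0
```

The gripper closed fully on nothing, so I'll look before doing anything else.

```bash
python3 - <<'E'
from h import *
a=imaging.get_image("wrist")[:,:,::-1];b=imaging.get_image("side")[:,:,::-1]
b=cv2.resize(b[230:420,180:440],(520,380))
c=cv2.resize(a[120:440,180:460],None,fx=.98,fy=.98)
o=np.zeros((380,800,3),np.uint8);o[:b.shape[0],:520]=b;o[:c.shape[0],520:520+c.shape[1]]=c[:380,:280]
cv2.imwrite("pics/chk1.png",o)
E
```

```text
(no output)
```

View pics/chk1.png

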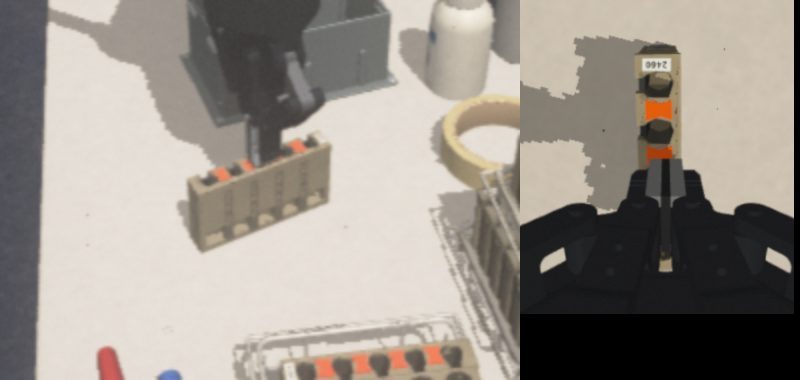

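The side and wrist views show the fingers shut right over the carrier's top mid-length, not beside it. I'll compare the reported tool pose with where it appears.

```bash
python3 - <<'E'
from h import *
s=get_state();p=s["position"];print(p,s["qpos"],s["width"],s["clock"])
for dz in(-.019,0,.02,.04):print(dz,proj("side",[p+[0,0,dz]]))
print(proj("side",rect([.4723,-.0628],np.radians(-70.0),.009,.054,.058)))
print(proj("side",rect([.4723,-.0628],np.radians(-70.0),.009,.054,.0)))
T=wristT(s)
for dz in(-.019,0):print("w",proj("wrist",[p+[0,0,dz]],T))
b=imaging.get_image("side")[:,:,::-1]
cv2.imwrite("pics/chk2.png",cv2.resize(b[270:370,255:365],None,fx=6,fy=6,interpolation=cv2.INTER_CUBIC))
E
```

```text
[ 0.47268801 -0.06573593  0.04825167] [-2.84041069e-01  2.94997709e-01  1.95751709e+00 -1.26655150e-04
  8.88625597e-01  9.45875983e-01] -0.0002558658411166047 2.7
-0.019 [[311.26698133 326.04752358]]
0 [[311.17995124 316.1488442 ]]
0.02 [[311.08575906 305.43555988]]
0.04 [[310.98880461 294.40809847]]
[[273.28435716 318.36047264]
 [278.87760942 326.21122384]
 [346.42164037 301.22115436]
 [340.01697314 294.20510554]]
[[275.0864772  348.35159789]
 [280.4795411  356.38794538]
 [345.29874445 330.78629616]
 [339.15827664 323.57184005]]
w [[330.12506388 274.67698943]]
w [[330.38258322 289.17447134]]
```

View pics/chk2.png

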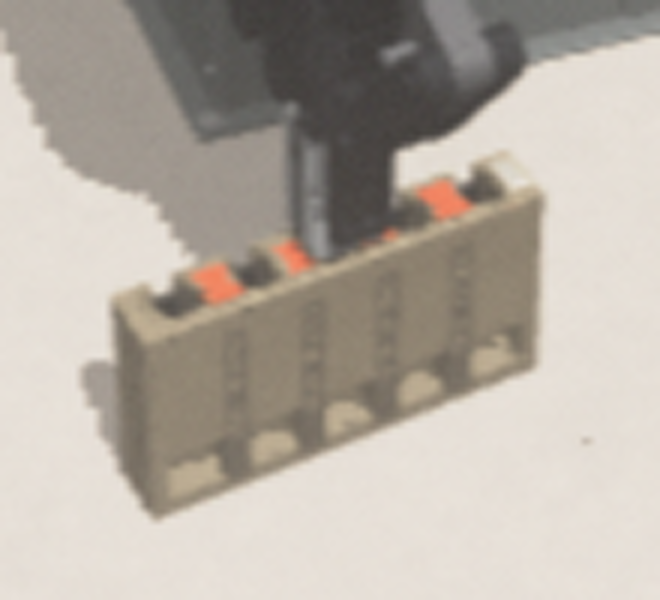

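```bash
python3 - <<'E'
from h import *
s=get_state();T=wristT(s)
q=proj("wrist",rect([.4723,-.0628],np.radians(-70.0),.009,.054,.058),T);print(q)
im=imaging.get_image("wrist")[:,:,::-1]
cv2.imwrite("pics/chk3.png",cv2.resize(im[150:400,220:440],None,fx=2.4,fy=2.4,interpolation=cv2.INTER_CUBIC))
for dz in(0,.01,.02,.03):
    T2=T.copy();T2[2,3]+=dz;print(dz,proj("wrist",rect([.4723,-.0628],np.radians(-70.0),.009,.054,.058),T2).round(0).tolist())
E
```

```text
[[307.25759324 393.9087585 ]
 [343.38478912 393.74471409]
 [345.11212896 170.57405504]
 [299.88217232 171.01080883]]
0 [[307.0, 394.0], [343.0, 394.0], [345.0, 171.0], [300.0, 171.0]]
0.01 [[308.0, 382.0], [343.0, 382.0], [344.0, 169.0], [302.0, 169.0]]
0.02 [[309.0, 371.0], [342.0, 371.0], [343.0, 167.0], [303.0, 167.0]]
0.03 [[310.0, 361.0], [341.0, 361.0], [342.0, 166.0], [305.0, 166.0]]
```

View pics/chk3.png

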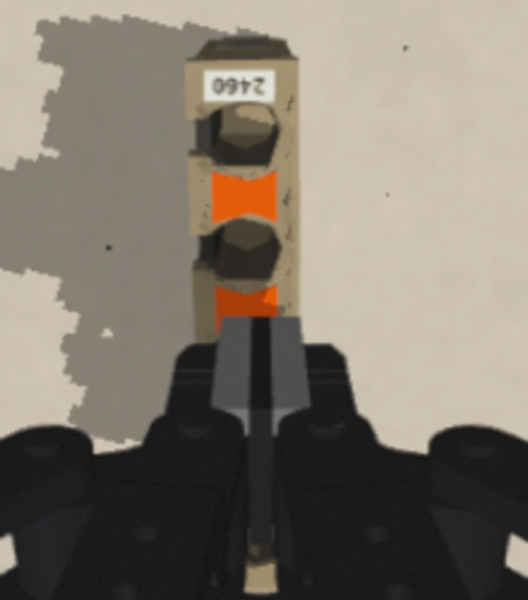

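The camera pose agrees with the carrier (far end at row 174, predicted 171). The fingertips, though, sit visibly on a level with the carrier's top. So the real fingers reach about 30 mm less far than the nominal TCP implies. I'll raise, open, and try 24 mm lower. Even if the nominal geometry is right, the tips still clear the table there.

```bash
python3 -m inch '[{"claw":-1,"travel":[0,0,0.1],"turn":0},{"claw":0.2,"travel":[0,0,0.2],"turn":0},{"claw":0.2,"travel":[0,0.012,0.2],"turn":0},{"claw":0.2,"travel":[0,0.012,0.2],"turn":0},{"claw":0.2,"travel":[0,0.012,0.2],"turn":0}]'; python3 -m inch '[{"claw":0.2,"travel":[0,0,-0.12],"turn":0},{"claw":0.2,"travel":[0,0,-0.22],"turn":0},{"claw":0.2,"travel":[0,0,-0.29],"turn":0},{"claw":0.2,"travel":[0,0,-0.32],"turn":0},{"claw":0.2,"travel":[0,0,-0.32],"turn":0}]'; python3 -m inch '[{"claw":-0.7,"travel":[0,0,0],"turn":0},{"claw":-0.7,"travel":[0,0,0],"turn":0},{"claw":-0.7,"travel":[0,0,0],"turn":0},{"claw":-0.7,"travel":[0,0,0],"turn":0},{"claw":-0.7,"travel":[0,0,0],"turn":0}]' 30
```

```text
clock: 3.3
position: [0.4718, -0.0631, 0.0871]
ee_rot: [-0.0, 0.985, 0.17, -0.001]
contact_force: [0.3, 0.4, -0.6]
width: 0.051
gripper_force: 0.0
clock: 3.8
position: [0.4715, -0.0631, 0.0227]
ee_rot: [-0.001, 0.986, 0.17, -0.001]
contact_force: [-0.2, -0.3, 0.2]
width: 0.0513
gripper_force: 0.0
clock: 4.3
position: [0.4733, -0.0635, 0.0247]
ee_rot: [0.0, 0.986, 0.17, 0.001]
contact_force: [0.2, -0.1, 4.6]
width: 0.0169
gripper_force: 31.5
```

Grasped: width 17 mm, 31 N. The true finger reach is therefore about 30 mm shorter than the nominal TCP. I'll lift, turn to the tub's yaw and move over it. Meanwhile I'll make one composite with the predicted tub and lid outlines drawn on the stored pictures.

```bash
python3 -m inch '[{"claw":-0.7,"travel":[0,0,0.1],"turn":0},{"claw":-0.7,"travel":[0,0,0.25],"turn":0},{"claw":-0.7,"travel":[0,0,0.4],"turn":0},{"claw":-0.7,"travel":[0,0,0.5],"turn":0},{"claw":-0.7,"travel":[0,0,0.5],"turn":0}]' 30; python3 -m inch '[{"claw":-0.7,"travel":[0.05,0.2,0],"turn":-0.02},{"claw":-0.7,"travel":[0.1,0.42,0],"turn":-0.047},{"claw":-0.7,"travel":[0.15,0.65,0],"turn":-0.047},{"claw":-0.7,"travel":[0.2,0.88,0],"turn":-0.047},{"claw":-0.7,"travel":[0.2,0.9,0],"turn":-0.047}]'
python3 - <<'E'
from h import *
T1=np.load("T1.npy");o=[]
s=get_state();im3=imaging.get_image("wrist")[:,:,::-1].copy();T3=wristT(s);np.save("T3.npy",T3);cv2.imwrite("pics/w3raw.png",im3)
im4=imaging.get_image("side")[:,:,::-1].copy();cv2.imwrite("pics/s3raw.png",im4)
def tile(im,n,T,box,f):
    x,y,w,h=box;c=cv2.resize(im[y:y+h,x:x+w],None,fx=f,fy=f,interpolation=cv2.INTER_CUBIC)
    for R_,col in((rect([.5133,.1157],np.radians(-78.8),.045,.075,.072),(0,255,0)),(rect([.5133,.1157],np.radians(-78.8),.053,.083,.003),(0,255,255)),(rect([.4631,.3344],np.radians(-96.2),.051,.082,.021),(255,255,0)),(rect([.4631,.3344],np.radians(-96.2),.009,.035,.05),(255,0,255))):
        p=((proj(n,R_,T)+.5-[x,y])*f-.5)
        cv2.polylines(c,[np.round(p*8).astype(int)],True,col,1,cv2.LINE_AA,3)
    return c
a=tile(cv2.imread("pics/top0.png"),"top",None,(165,160,210,142),1.9)
b=tile(cv2.imread("pics/side0.png"),"side",None,(230,170,160,122),2.45)
c=tile(cv2.imread("pics/w1raw.png"),"wrist",T1,(0,0,266,220),1.4)
d=tile(im4,"side",None,(180,130,260,195),1.5)
O=np.zeros((600,800,3),np.uint8)
for t,(x,y) in((a,(0,0)),(b,(402,0)),(c,(0,300)),(d,(402,302))):
    t=t[:600-y,:800-x];O[y:y+t.shape[0],x:x+t.shape[1]]=t
cv2.imwrite("pics/comp.png",O)
E
```

```text
clock: 4.8
position: [0.4746, -0.0639, 0.1266]
ee_rot: [0.001, 0.986, 0.17, 0.003]
contact_force: [0.6, 0.1, -0.5]
width: 0.0169
gripper_force: 30.9
clock: 5.3
position: [0.5127, 0.1214, 0.1226]
ee_rot: [-0.001, 0.995, 0.099, -0.0]
contact_force: [0.1, 0.3, -1.5]
width: 0.0172
gripper_force: 30.9
```

View pics/comp.png

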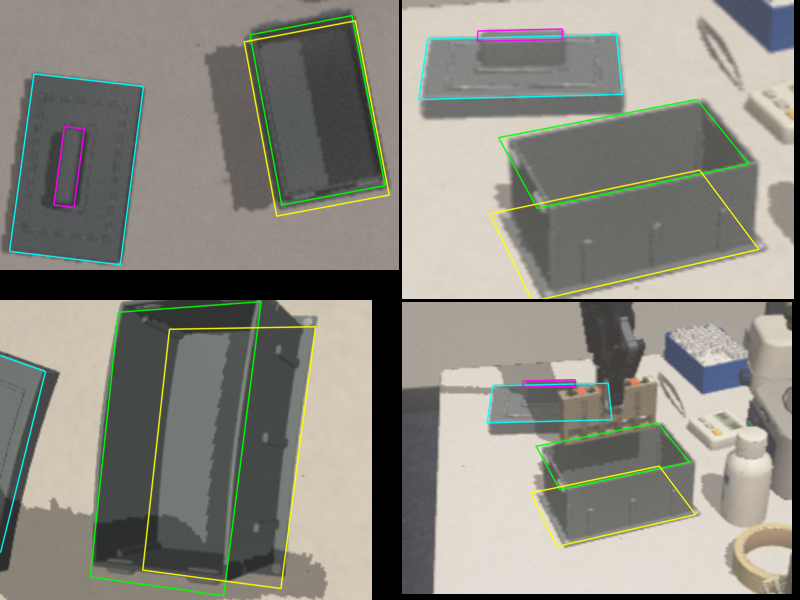

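The composite shows the lid outline fitting. The tub's flange and rim lie about 4–6 mm farther in +x than my estimate: in the wrist tile the rim is ~10 px higher, and in the side tile it is ~8 px to the right. The carrier hangs upright over the tub. I'll refine the tub and lid poses by edge-fitting across all three views.

```bash
cat > fitp.py <<'E'
from h import *
from scipy.optimize import minimize
from scipy.ndimage import map_coordinates
T1=np.load("T1.npy")
def G(f,s):
    g=cv2.GaussianBlur(cv2.imread(f,0).astype(np.float32),(0,0),s)
    m=np.hypot(cv2.Sobel(g,5,1,0),cv2.Sobel(g,5,0,1));return np.minimum(m,60)/60
def samp(r,n=60):
    t=np.linspace(.03,.97,n)[:,None];return np.vstack([r[i]+(r[(i+1)%4]-r[i])*t for i in range(4)])
def run(x0,rects,views,name):
    for s in(2.5,1.2):
        gs=[(n,T,G(f,s)) for f,n,T in views]
        def per(p):
            P=np.vstack([samp(rect(p[:2],p[2],*r)) for r in rects]);out=[]
            for n,T,g in gs:
                q=proj(n,P,T);out.append(map_coordinates(g,[q[:,1],q[:,0]],order=1,cval=0).mean())
            return out
        best=max(((sum(per(np.array(x0)+[a,b,c])),a,b,c) for a in np.arange(-.008,.0081,.002) for b in np.arange(-.006,.0061,.002) for c in(-.03,-.015,0,.015,.03)),key=lambda t:t[0])
        x=np.array(x0)+best[1:]
        r=minimize(lambda p:-sum(per(np.array(x)+p*[.001,.001,.01])),np.zeros(3),method="Nelder-Mead",options=dict(initial_simplex=np.array([[0,0,0],[1.5,0,0],[0,1.5,0],[0,0,1.5]])))
        x=x+r.x*[.001,.001,.01];print(name,s,x[:2].round(4),np.degrees(x[2]).round(2),np.round(per(x),2));x0=x
V=[("pics/top0.png","top",None),("pics/side0.png","side",None),("pics/w1raw.png","wrist",T1)]
if __name__=="__main__":
    tub=[(.045,.075,.072),(.053,.083,.003)]
    for v in(V,V[:1],V[1:2],V[2:]):run([.518,.1165,np.radians(-78.8)],tub,v,"tub"+str(len(v)))
    lid=[(.051,.082,.021),(.009,.035,.05)]
    for v in(V[:2],V[:1],V[1:2]):run([.4631,.3344,np.radians(-96.2)],lid,v,"lid"+str(len(v)))
E
python3 fitp.py
```

```text
tub3 2.5 [0.5195 0.115 ] -77.49 [0.75 0.68 0.58]
tub3 1.2 [0.5199 0.1155] -77.62 [0.87 0.79 0.62]Traceback (most recent call last):
  File "fitp.py", line 25, in <module>
    for v in(V,V[:1],V[1:2],V[2:]):run([.518,.1165,np.radians(-78.8)],tub,v,"tub"+str(len(v)))
                                   ~~~^^^^^^^^^^^^^^^^^^^^^^^^^^^^^^^^^^^^^^^^^^^^^^^^^^^^^^^^
  File "fitp.py", line 18, in run
    best=max(((sum(per(np.array(x0)+[a,b,c])),a,b,c) for a in np.arange(-.008,.0081,.002) for b in np.arange(-.006,.0061,.002) for c in(-.03,-.015,0,.015,.03)),key=lambda t:t[0])
  File "fitp.py", line 18, in <genexpr>
    best=max(((sum(per(np.array(x0)+[a,b,c])),a,b,c) for a in np.arange(-.008,.0081,.002) for b in np.arange(-.006,.0061,.002) for c in(-.03,-.015,0,.015,.03)),key=lambda t:t[0])
                   ~~~^^^^^^^^^^^^^^^^^^^^^^
  File "fitp.py", line 16, in per
    q=proj(n,P,T);out.append(map_coordinates(g,[q[:,1],q[:,0]],order=1,cval=0).mean())
  File "h.py", line 18, in proj
    p=imaging.camera_params(n);K=p["camera_matrix"]
ValueError: time passes only in moves, steps and waits
```

```bash
sed -i '3a import functools, types\nfrom rig import imaging as _im\nimaging=types.SimpleNamespace(get_image=_im.get_image,camera_params=functools.cache(_im.camera_params))' h.py; python3 fitp.py; python3 -c "
from rig import get_state;s=get_state();print(s['clock'],s['position'])"
```

```text
tub3 2.5 [0.5195 0.115 ] -77.49 [0.75 0.68 0.58]
tub3 1.2 [0.5199 0.1155] -77.62 [0.87 0.79 0.62]
tub1 2.5 [0.5209 0.1146] -77.75 [0.76]
tub1 1.2 [0.521  0.1151] -77.84 [0.88]
tub1 2.5 [0.5182 0.1073] -79.74 [0.7]
tub1 1.2 [0.5189 0.1141] -75.37 [0.81]
tub1 2.5 [0.5192 0.1151] -77.66 [0.58]
tub1 1.2 [0.5194 0.1158] -77.53 [0.62]
lid2 2.5 [0.4621 0.3356] -96.26 [0.55 0.94]
lid2 1.2 [0.4636 0.3312] -96.08 [0.68 0.98]
lid1 2.5 [0.4619 0.3357] -96.18 [0.55]
lid1 1.2 [0.4635 0.3311] -96.03 [0.68]
lid1 2.5 [0.4648 0.3344] -97.94 [0.94]
lid1 1.2 [0.4655 0.3322] -96.34 [0.98]
5.4 [0.51147368 0.11763713 0.122497  ]
```

```bash
python3 -m inch '[{"claw":-0.7,"travel":[0.04,-0.01,0],"turn":0.006},{"claw":-0.7,"travel":[0.04,-0.01,-0.12],"turn":0.006},{"claw":-0.7,"travel":[0.04,-0.01,-0.28],"turn":0.006},{"claw":-0.7,"travel":[0.04,-0.01,-0.4],"turn":0.006},{"claw":-0.7,"travel":[0.04,-0.01,-0.43],"turn":0.006}]'; python3 -m inch '[{"claw":-0.7,"travel":[0,0,-0.01],"turn":0},{"claw":-0.7,"travel":[0,0,-0.02],"turn":0},{"claw":-0.7,"travel":[0,0,-0.025],"turn":0},{"claw":-0.7,"travel":[0,0,-0.03],"turn":0},{"claw":-0.7,"travel":[0,0,-0.03],"turn":0}]'
```

```text
clock: 5.9
position: [0.5185, 0.1124, 0.0353]
ee_rot: [0.0, 0.994, 0.105, -0.003]
contact_force: [-0.9, 0.4, -1.6]
width: 0.0171
gripper_force: 30.9
clock: 6.4
position: [0.521, 0.1147, 0.0326]
ee_rot: [0.0, 0.994, 0.106, 0.001]
contact_force: [-0.0, -0.1, -1.0]
width: 0.0169
gripper_force: 30.9
```

```bash
python3 -m inch '[{"claw":-0.7,"travel":[0,0,-0.005],"turn":0},{"claw":-0.7,"travel":[0,0,-0.01],"turn":0},{"claw":-0.7,"travel":[0,0,-0.01],"turn":0}]'; python3 -m inch '[{"claw":-0.7,"travel":[0,0,-0.005],"turn":0},{"claw":-0.7,"travel":[0,0,-0.01],"turn":0},{"claw":-0.7,"travel":[0,0,-0.01],"turn":0}]'
```

```text
clock: 6.7
position: [0.5205, 0.1147, 0.03]
ee_rot: [0.0, 0.994, 0.106, -0.0]
contact_force: [-0.8, -0.3, -0.1]
width: 0.0169
gripper_force: 30.9
clock: 7.0
position: [0.5207, 0.1147, 0.0288]
ee_rot: [0.0, 0.994, 0.106, 0.0]
contact_force: [-2.7, -0.1, 5.4]
width: 0.0167
gripper_force: 31.6
```

Contact at the floor (5.4 N) at the expected height. I'll open part way and rise out.

```bash
python3 -m inch '[{"claw":-0.5,"travel":[0,0,0.002],"turn":0},{"claw":-0.25,"travel":[0,0,0.002],"turn":0},{"claw":-0.25,"travel":[0,0,0.002],"turn":0},{"claw":-0.25,"travel":[0,0,0.05],"turn":0},{"claw":-0.25,"travel":[0,0,0.15],"turn":0}]'; python3 -m inch '[{"claw":0,"travel":[0,0,0.2],"turn":0},{"claw":0,"travel":[0,0.1,0.42],"turn":0},{"claw":0,"travel":[-0.05,0.35,0.6],"turn":-0.04},{"claw":0,"travel":[-0.1,0.6,0.6],"turn":-0.08},{"claw":0,"travel":[-0.15,0.85,0.6],"turn":-0.102}]'
```

```text
clock: 7.5
position: [0.5192, 0.1145, 0.0573]
ee_rot: [0.0, 0.994, 0.106, -0.002]
contact_force: [0.6, -0.2, -0.2]
width: 0.0319
gripper_force: 0.0
clock: 8.0
position: [0.494, 0.2741, 0.1808]
ee_rot: [-0.001, 0.998, -0.057, 0.002]
contact_force: [0.4, 0.6, -0.1]
width: 0.0426
gripper_force: 0.0
```

```bash
python3 -m inch '[{"claw":0,"travel":[-0.15,0.25,-0.1],"turn":0},{"claw":0,"travel":[-0.15,0.25,-0.1],"turn":0},{"claw":0,"travel":[-0.15,0.25,-0.1],"turn":0}]'; python3 - <<'E'
from h import *
s=get_state();T=wristT(s);np.save("T4.npy",T);cv2.imwrite("pics/w4raw.png",imaging.get_image("wrist")[:,:,::-1])
cv2.imwrite("pics/side4.png",imaging.get_image("side")[:,:,::-1])
print(s["position"],np.degrees(2*np.arctan2(s["ee_rot"][2],s["ee_rot"][1])))
import fitp
print(proj("wrist",rect([.4635,.334],np.radians(-96.1),.051,.082,.021),T).round().tolist(),proj("wrist",rect([.4635,.334],np.radians(-96.1),.009,.035,.05),T).round().tolist())
V4=("pics/w4raw.png","wrist",T)
for r in([(.051,.082,.021)],[(.051,.082,.021),(.051,.082,0)]):
    for v in([V4],[fitp.V[0],V4]):fitp.run([.4635,.334,np.radians(-96.1)],r,v,"lid%d"%len(v))
# tub seen too?
q=proj("wrist",rect([.5197,.1155],np.radians(-77.6),.045,.075,.072),T);print(q.round())
E
```

```text
clock: 8.3
position: [0.4614, 0.3234, 0.1574]
ee_rot: [0.001, 0.999, -0.052, -0.001]
contact_force: [-0.2, -0.6, 0.5]
width: 0.0429
gripper_force: 0.0
[0.4613904  0.32338214 0.1573556 ] -6.0076323587420655
[[259.0, 312.0], [374.0, 313.0], [381.0, 120.0], [251.0, 121.0]] [[303.0, 275.0], [327.0, 275.0], [327.0, 183.0], [302.0, 183.0]]
lid1 2.5 [0.4666 0.3392] -96.45 [0.85]
lid1 1.2 [0.4661 0.3383] -96.23 [0.93]
lid2 2.5 [0.464  0.3389] -96.38 [0.8  0.84]
lid2 1.2 [0.4644 0.3387] -96.3 [0.84 0.93]
lid1 2.5 [0.4666 0.3371] -96.48 [0.68]
lid1 1.2 [0.4659 0.3365] -96.59 [0.66]
lid2 2.5 [0.4646 0.3373] -96.35 [0.77 0.67]
lid2 1.2 [0.4649 0.3384] -96.13 [0.74 0.62]
[[560. 246.]
 [635. 214.]
 [604.  40.]
 [519.  53.]]
```

```bash
python3 -m inch '[{"claw":0,"travel":[0.02,0.073,-0.2],"turn":-0.001},{"claw":0,"travel":[0.02,0.073,-0.42],"turn":-0.001},{"claw":0,"travel":[0.02,0.073,-0.58],"turn":-0.001},{"claw":0,"travel":[0.02,0.073,-0.65],"turn":-0.001},{"claw":0,"travel":[0.02,0.073,-0.65],"turn":-0.001}]'; python3 -m inch '[{"claw":0,"travel":[0,0,-0.02],"turn":0},{"claw":0,"travel":[0,0,-0.04],"turn":0},{"claw":0,"travel":[0,0,-0.06],"turn":0},{"claw":0,"travel":[0,0,-0.06],"turn":0}]'; python3 -c "
from rig import get_state
s=get_state();print(s['position'],s['contact_force'])"
```

```text
clock: 8.9
position: [0.4669, 0.3344, 0.0258]
ee_rot: [0.002, 0.998, -0.057, -0.002]
contact_force: [-0.4, -0.2, 0.5]
width: 0.0428
gripper_force: 0.0
clock: 9.3
position: [0.4672, 0.3369, 0.016]
ee_rot: [-0.0, 0.998, -0.056, 0.0]
contact_force: [-0.3, -0.4, 1.2]
width: 0.0426
gripper_force: 0.0
[0.46715918 0.33692493 0.01599495] [-0.29795961 -0.36742111  1.1810147 ]
```

Clear and centred, so close on the bar firmly and see the result.

```bash
python3 -m inch '[{"claw":-0.8,"travel":[0,0,0],"turn":0},{"claw":-0.8,"travel":[0,0,0],"turn":0},{"claw":-0.8,"travel":[0,0,0],"turn":0},{"claw":-0.8,"travel":[0,0,0],"turn":0}]' 80;  python3 -m inch '[{"claw":-0.8,"travel":[0,0,0.1],"turn":0},{"claw":-0.8,"travel":[0,0,0.3],"turn":0},{"claw":-0.8,"travel":[0,0,0.5],"turn":0},{"claw":-0.8,"travel":[0,0,0.65],"turn":0},{"claw":-0.8,"travel":[0,0,0.7],"turn":0}]'
```

```text
clock: 9.7
position: [0.4673, 0.3373, 0.0164]
ee_rot: [-0.0, 0.998, -0.056, 0.0]
contact_force: [-1.0, -0.3, 4.3]
width: 0.0159
gripper_force: 80.5
clock: 10.2
position: [0.4686, 0.338, 0.1589]
ee_rot: [-0.002, 0.998, -0.056, 0.003]
contact_force: [-0.1, 0.2, -1.1]
width: 0.0161
gripper_force: 79.8
```

```bash
python3 - <<'E'
from h import *
import fitp
T4=np.load("T4.npy");s=get_state();T5=wristT(s);cv2.imwrite("pics/w5raw.png",imaging.get_image("wrist")[:,:,::-1])
cv2.imwrite("pics/top5.png",imaging.get_image("top")[:,:,::-1])
tub=[(.045,.075,.072),(.053,.083,.003)]
V4=("pics/w4raw.png","wrist",T4);V5=("pics/w5raw.png","wrist",T5);Vt=("pics/top5.png","top",None)
for n,v in(("w4",[V4]),("w5",[V5]),("all",fitp.V+[V4,V5]),("rimall",None)):
    if v is None: fitp.run([.5197,.1155,np.radians(-77.6)],tub[:1],fitp.V+[V4,V5],n)
    else: fitp.run([.5197,.1155,np.radians(-77.6)],tub,v,n)
p=s["position"];dz=p[2]-.0164
print(p,np.degrees(2*np.arctan2(s["ee_rot"][2],s["ee_rot"][1])))
# far half of held lid in wrist view
o=fitp.samp
def half(r,n=60):
    t=np.linspace(.03,.97,n)[:,None];a=r[1]+(r[2]-r[1])*(.55+.45*t);b=r[3]+(r[0]-r[3])*(.45*t);c=r[2]+(r[3]-r[2])*t
    return np.vstack([a,b,c,c,c])
fitp.samp=half
fitp.run([p[0]-.001,p[1]+.001,np.radians(-96.2)],[(.051,.082,.021+dz)],[V5],"held")
fitp.samp=o
fitp.run([p[0]-.001,p[1]+.001,np.radians(-96.2)],[(.051,.082,.021+dz)],[Vt],"heldtop")
E
```

```text
w4 2.5 [0.5217 0.1169] -78.06 [0.89]
w4 1.2 [0.5208 0.1161] -77.7 [0.89]
w5 2.5 [0.5212 0.1171] -77.8 [0.86]
w5 1.2 [0.5206 0.1163] -77.95 [0.85]
all 2.5 [0.5197 0.1159] -77.89 [0.75 0.68 0.57 0.89 0.84]
all 1.2 [0.5203 0.1159] -77.62 [0.87 0.79 0.61 0.89 0.85]
rimall 2.5 [0.5189 0.1158] -78.19 [0.64 0.68 0.67 0.98 0.88]
rimall 1.2 [0.5194 0.1156] -77.41 [0.76 0.83 0.76 0.99 0.89]
[0.46864201 0.3379895  0.15892048] -6.387479771593046
held 2.5 [0.4674 0.3399] -96.55 [0.93]
held 1.2 [0.4666 0.3395] -96.34 [1.]
heldtop 2.5 [0.4651 0.3322] -94.52 [0.81]
heldtop 1.2 [0.4649 0.3326] -94.71 [0.84]
```

```bash
python3 -m inch '[{"claw":-0.8,"travel":[0.05,-0.2,0],"turn":0.025},{"claw":-0.8,"travel":[0.1,-0.4,0],"turn":0.05},{"claw":-0.8,"travel":[0.15,-0.6,0],"turn":0.08},{"claw":-0.8,"travel":[0.2,-0.8,0],"turn":0.104},{"claw":-0.8,"travel":[0.22,-0.9,0],"turn":0.104}]'; python3 -m inch '[{"claw":-0.8,"travel":[0.04,-0.15,0],"turn":0},{"claw":-0.8,"travel":[0.05,-0.21,0],"turn":0},{"claw":-0.8,"travel":[0.05,-0.21,-0.1],"turn":0},{"claw":-0.8,"travel":[0.05,-0.21,-0.2],"turn":0},{"claw":-0.8,"travel":[0.05,-0.21,-0.2],"turn":0}]'; python3 -m inch '[{"claw":-0.8,"travel":[0,0,0],"turn":0},{"claw":-0.8,"travel":[0,0,0],"turn":0}]'; python3 -c "
from rig import get_state
import numpy as np
for i in range(1):
  s=get_state();print(s['position'],s['contact_force'],np.degrees(2*np.arctan2(s['ee_rot'][2],s['ee_rot'][1])))"
```

```text
clock: 10.8
position: [0.51, 0.1537, 0.1529]
ee_rot: [0.001, 0.994, 0.107, -0.002]
contact_force: [-0.5, -0.0, -0.6]
width: 0.0162
gripper_force: 79.8
clock: 11.3
position: [0.5173, 0.115, 0.1117]
ee_rot: [-0.0, 0.994, 0.107, -0.005]
contact_force: [-1.5, -0.1, -0.7]
width: 0.0166
gripper_force: 79.8
clock: 11.5
position: [0.5214, 0.1154, 0.1161]
ee_rot: [-0.0, 0.994, 0.108, 0.0]
contact_force: [-0.1, 0.4, -1.2]
width: 0.0166
gripper_force: 79.8
[0.52139396 0.11543041 0.11609443] [-0.09599469  0.37293819 -1.1565251 ] 12.351769390052866
```

```bash
python3 -m inch '[{"claw":-0.8,"travel":[0.004,0.003,-0.05],"turn":0},{"claw":-0.8,"travel":[0.004,0.003,-0.1],"turn":0},{"claw":-0.8,"travel":[0.004,0.003,-0.12],"turn":0},{"claw":-0.8,"travel":[0.004,0.003,-0.12],"turn":0}]';  python3 -m inch '[{"claw":-0.8,"travel":[0,0,-0.01],"turn":0},{"claw":-0.8,"travel":[0,0,-0.02],"turn":0},{"claw":-0.8,"travel":[0,0,-0.03],"turn":0},{"claw":-0.8,"travel":[0,0,-0.03],"turn":0}]'; python3 -m inch '[{"claw":-0.8,"travel":[0,0,-0.005],"turn":0},{"claw":-0.8,"travel":[0,0,-0.01],"turn":0},{"claw":-0.8,"travel":[0,0,-0.01],"turn":0}]'
```

```text
clock: 11.9
position: [0.521, 0.1155, 0.0907]
ee_rot: [0.0, 0.994, 0.107, -0.001]
contact_force: [-0.8, -0.3, -0.5]
width: 0.0164
gripper_force: 79.8
clock: 12.3
position: [0.5217, 0.1156, 0.0856]
ee_rot: [0.0, 0.994, 0.107, -0.0]
contact_force: [-0.7, -0.1, -2.0]
width: 0.0159
gripper_force: 79.8
clock: 12.6
position: [0.5217, 0.1156, 0.0837]
ee_rot: [0.0, 0.994, 0.107, -0.0]
contact_force: [-0.1, -1.0, -1.2]
width: 0.0163
gripper_force: 79.8
```

The skirt is already 5 mm below the rim level with no contact force, so it's around the tub. I'll keep lowering onto the catches.

```bash
python3 -m inch '[{"claw":-0.8,"travel":[0,0,-0.005],"turn":0},{"claw":-0.8,"travel":[0,0,-0.01],"turn":0},{"claw":-0.8,"travel":[0,0,-0.015],"turn":0},{"claw":-0.8,"travel":[0,0,-0.015],"turn":0}]'; python3 -m inch '[{"claw":-0.8,"travel":[0,0,-0.005],"turn":0},{"claw":-0.8,"travel":[0,0,-0.01],"turn":0},{"claw":-0.8,"travel":[0,0,-0.015],"turn":0},{"claw":-0.8,"travel":[0,0,-0.015],"turn":0}]'
```

```text
clock: 13.0
position: [0.5223, 0.1157, 0.0815]
ee_rot: [0.0, 0.994, 0.107, 0.001]
contact_force: [0.0, -0.3, 4.7]
width: 0.0163
gripper_force: 80.7
clock: 13.4
position: [0.5227, 0.1157, 0.0795]
ee_rot: [0.0, 0.994, 0.107, 0.001]
contact_force: [-1.0, 0.3, 11.0]
width: 0.0163
gripper_force: 81.4
```

```bash
python3 -m inch '[{"claw":-0.8,"travel":[0,0,-0.005],"turn":0},{"claw":-0.8,"travel":[0,0,-0.01],"turn":0},{"claw":-0.8,"travel":[0,0,-0.015],"turn":0},{"claw":-0.8,"travel":[0,0,-0.015],"turn":0}]'; python3 -m inch '[{"claw":-0.8,"travel":[0,0,-0.005],"turn":0},{"claw":-0.8,"travel":[0,0,-0.01],"turn":0},{"claw":-0.8,"travel":[0,0,-0.01],"turn":0}]'
```

```text
clock: 13.8
position: [0.5218, 0.1156, 0.0738]
ee_rot: [0.0, 0.994, 0.107, -0.0]
contact_force: [2.6, 0.3, -8.1]
width: 0.0164
gripper_force: 79.0
clock: 14.1
position: [0.5217, 0.1156, 0.0723]
ee_rot: [-0.0, 0.994, 0.107, -0.0]
contact_force: [1.9, 0.2, -6.9]
width: 0.0163
gripper_force: 79.1
```

It snapped past the catches, which now pull the lid down. I'll follow it to the stop with moderate force.

```bash
python3 -m inch '[{"claw":-0.8,"travel":[0,0,-0.005],"turn":0},{"claw":-0.8,"travel":[0,0,-0.01],"turn":0},{"claw":-0.8,"travel":[0,0,-0.01],"turn":0}]'; python3 -m inch '[{"claw":-0.8,"travel":[0,0,-0.005],"turn":0},{"claw":-0.8,"travel":[0,0,-0.01],"turn":0},{"claw":-0.8,"travel":[0,0,-0.01],"turn":0}]'
```

```text
clock: 14.4
position: [0.5221, 0.1156, 0.0714]
ee_rot: [0.0, 0.994, 0.107, 0.0]
contact_force: [-0.2, 0.4, 0.9]
width: 0.0159
gripper_force: 79.9
clock: 14.7
position: [0.5221, 0.1156, 0.0714]
ee_rot: [0.0, 0.994, 0.107, 0.001]
contact_force: [-2.8, -0.7, 14.1]
width: 0.0162
gripper_force: 82.0
```

Hard stop at 0.0714, which is exactly lid height 55 mm. One firmer push, then release and check.

```bash
python3 -m inch '[{"claw":-0.8,"travel":[0,0,-0.01],"turn":0},{"claw":-0.8,"travel":[0,0,-0.01],"turn":0},{"claw":-0.8,"travel":[0,0,0.012],"turn":0},{"claw":-0.8,"travel":[0,0,0.012],"turn":0}]'; python3 -m inch '[{"claw":-0.4,"travel":[0,0,0],"turn":0},{"claw":0,"travel":[0,0,0],"turn":0},{"claw":0,"travel":[0,0,0],"turn":0},{"claw":0,"travel":[0,0,0.1],"turn":0},{"claw":0,"travel":[0,0,0.3],"turn":0}]'; python3 -m inch '[{"claw":0,"travel":[-0.1,0,0.2],"turn":0},{"claw":0,"travel":[-0.3,0,0.4],"turn":0},{"claw":0,"travel":[-0.5,-0.1,0.5],"turn":0},{"claw":0,"travel":[-0.7,-0.2,0.5],"turn":0},{"claw":0,"travel":[-0.8,-0.3,0.5],"turn":0}]'; python3 - <<'E'
from h import *
b=imaging.get_image("side")[:,:,::-1];t=imaging.get_image("top")[:,:,::-1]
O=np.zeros((600,800,3),np.uint8)
c=b[190:300,250:395].copy()
f=4;c=cv2.resize(c,None,fx=f,fy=f,interpolation=cv2.INTER_CUBIC)
for z in(.055,.076):
    q=((proj("side",rect([.5203,.1157],np.radians(-77.6),.051,.082,z))+.5-[250,190])*f)
    cv2.polylines(c,[np.round(q*8).astype(int)],True,(0,255,0),1,cv2.LINE_AA,3)
O[:440,:580]=c
O[:200,580:800]=cv2.resize(t[165:285,270:402],(220,200))
cv2.imwrite("pics/fin.png",O[:440])
E
```

```text
clock: 15.1
position: [0.522, 0.1156, 0.0716]
ee_rot: [0.0, 0.994, 0.107, 0.001]
contact_force: [1.6, 0.4, -1.4]
width: 0.0163
gripper_force: 79.8
clock: 15.6
position: [0.519, 0.1153, 0.1287]
ee_rot: [-0.0, 0.994, 0.107, -0.004]
contact_force: [0.9, 0.5, -0.4]
width: 0.0425
gripper_force: 0.0
clock: 16.1
position: [0.3583, 0.0554, 0.2318]
ee_rot: [0.0, 0.994, 0.108, -0.0]
contact_force: [0.0, -0.5, 0.2]
width: 0.0426
gripper_force: 0.0
```

View pics/fin.png

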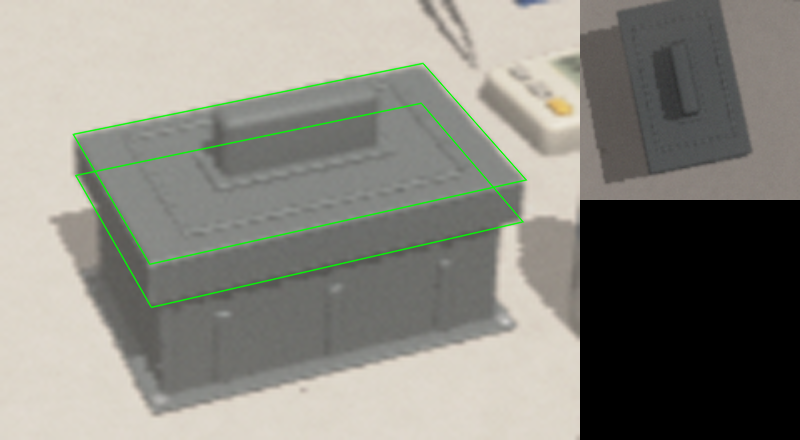

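The lid's top edge and skirt follow the outline predicted for the seated height (55 and 76 mm) at every visible corner, e.g. (150,264) and (525,180). It is level and home, and the gripper is clear. Handing in.

```bash
python3 -c "
from rig import ticket
print(ticket.sign_off())"
```

```text
the job is handed in; nothing more can be done
None
```

The job is handed in at about 16 s: the carrier was set down upright on the tub's floor (not viewed again before the lid went on), the lid is pressed fully home and level at 55 mm, and the robot is clear of everything.

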